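Shut the test enclosure and lock its quarter-turn fastener

TASK

Push the ajar cover of the shielded test enclosure fully shut with your fingertips, then set the closed fingertips in the slot of its orange fastener and turn it clockwise (seen from above) until it stops and the cover is locked, the slot in line with the green marks. Grasp and lift nothing, do not swing the cover further open, do not turn the fastener before the cover is shut, and leave the loose things on the bench where they are.

Things in the scene. Friction and masses are not known exactly. Their poses are not given: they have to be found in the camera images.
- enclosure: Open aluminium box fixed to the bench, 225 mm front to back (its x), 215 mm wide (its y), 70 mm high, holding a circuit board. Origin: centre of its underside. Its own +x points from the front to the hinge side; the front, with three brass sockets that stand out 14 mm at 30 mm height, faces roughly towards the robot.
- cover (a joint): Angle of the grey cover, 0 = shut flat, positive = front edge raised; starts between 0.3 and 0.65 rad, stop at 1.2. The hinge line runs along the enclosure's y, 70 mm above its underside at its +x edge (x = +112.5 mm). The hinge is stiff: the cover stays where it is left; 2 to 5 N on its front edge pushes it down.
- cover_front (a point): Middle of the front edge of the cover's top face. The cover is a plate 225 x 215 x 6 mm; this point moves and tilts with it: its own +x points along the top face to the hinge, 225 mm away, y along the edge, z out of the top face. The hinge line is 225 mm along +x from this point and 6 mm below it. A black collar round the fastener, 104 mm across and 17 mm high, is centred 75 mm behind this edge; the top face is bare for more than 50 mm on either side of the collar.
- dial (a joint): Angle of the quarter-turn fastener: 0 = open (slot across the enclosure, pointing at the red marks on the collar), growing clockwise seen from above, 1.571 = locked, at its stop (slot front to back, pointing at the green marks). Starts between 0 and 0.3. It stays where it is left and needs about 0.1 N m to turn.
- dial_slot (a point): Centre of the slot floor of the fastener, on its turning axis, 9 mm above the cover's underside (79 mm above the bench when the cover is shut). The slot is a straight channel between two orange half-moons on a cream disc, 32 mm wide, 82 mm long, 14 mm deep, open above, its ends closed by the collar (inner width 86 mm), whose top is flush with the half-moons. This frame turns with the fastener: y runs along the slot, x across it, z along the turning axis, out of the cover.
- panel_meter: Bystander, to be left alone: loose panel meter, black case 50 x 85 x 55 mm with an amber face; stands beside the enclosure. Origin at its underside.
- circuit_board: Bystander, to be left alone: loose green circuit board 60 x 90 mm, parts up to 26 mm high; stands beside the enclosure. Origin at its underside.
- screwdriver: Bystander, to be left alone: loose screwdriver lying flat; stands on the bench away from the enclosure. Origin at its underside.
- screw_jar: Bystander, to be left alone: loose jar, 52 mm across, 70 mm high; stands on the bench away from the enclosure. Origin at its underside.
- mug: Bystander, to be left alone: loose blue mug, 80 mm across, 90 mm high; stands on the bench away from the enclosure. Origin at its underside.
- multimeter: Bystander, to be left alone: loose yellow hand multimeter 150 x 75 x 32 mm; stands on the bench away from the enclosure. Origin at its underside.

How it is judged:
By the outcome, as a careful person would: the job done as asked, in the order asked, and still so for the second after the job is handed in, with the robot touching nothing.
It also fails if it takes over 48 s, if anything falls off the work surface, if the arm or the gripper's body presses on something with over 40 N, if the wrist force passes 120 N, or if a joint passes its speed limit or range.

ROBOT

A 6-joint arm with a two-finger parallel gripper is mounted at the origin on the work surface. World frame = base frame: x ahead of the robot, y to its left, z up, the work surface at z = 0. Lengths are in mm, angles in degrees, forces in N, time in s.
With the tool pointing down it reaches from about 275 to 775 mm from the base axis. Payload 14.6 kg.
Tool frame: the origin (TCP) lies on the centre line of the jaws, within the pads' length; the fingertips stand 19 mm ahead of it and the grasp point (between the pads) is the TCP; z points along the fingers, x is the direction in which the jaws open and shut, and the axes are right-handed (so a half turn about z gives the same grasp; the last joint's range is limited). The gripper opens to 85 mm and grips with 20 to 120 N. Pads are 22 mm wide; open, the fingers measure 114 mm over their backs; the gripper's body (76 mm by 85 mm) begins 54 mm behind the grasp point. The pads swing forward as they close: fully open they stand 13 mm farther back than shut.
Start: joints at [-83.153, 15.075, -2.767, 72.158, 0, 81.102], TCP at [142.455, -505.307, 250.278] pointing down, gripper open.
Joint ranges: [-151.79, 151.79], [-50.71, 97.33], [-67.44, 78.34], [-121.81, 120.89], [-77.56, 73.72], [-180, 180]. Speed limits (degrees/s): [108.29, 108.29, 147.25, 159.86, 180, 180].

INTERFACE

Orientations are given as a 3x3 rotation matrix whose columns are the frame's x, y, z axes.
In Python, from station import env gives the robot as it stands. The module is installed in compiled form; this text tells all that it offers. Calls block until the motion is done:
- env.move_to(position, orientation): joint-space move of the TCP to a pose.
- env.move_l(position, rotation=None, vel=150): straight line of the TCP; rotation=None keeps the orientation; vel is the mean speed in mm/s.
- env.goto_joints(angles): joint-space move.
- env.grip(opening): finger opening in mm; the grip force is fixed at half the most; returns when the fingers have stopped.
- env.pause(seconds).
- env.solve_ik(position, orientation): joint angles nearest the present ones, or None.
- env.state(): the state.
- env.read_camera(name): name is "side" or "top"; returns (picture, depth): 384x512x3 uint8, red, green, blue; 384x512 float32, mm along the optical axis (not along the pixel's ray), 0 where there is no reading.
- env.get_calibration(name): a dict with "intrinsics" (3x3 intrinsics, pixels), "dist_coeffs" ([k1, k2, p1, p2, k3] as OpenCV has them; the pictures are not rectified), "T" (4x4, takes a point from camera to world coordinates). Camera axes: x right, y down, z forward; pixel columns grow to the right and rows downward; lengths in mm; the calibration is good to about 2 mm. A picture is of the moment at which its call begins. get_calibration takes no time and is no camera call.
A pose or a line that the arm cannot do raises env.MotionError and nothing moves.
- env.hand_in(): hands the job in, once; it reports no verdict.
The state is a dict: "time": time; "joint_pos": joint angles; "qvel": joint speeds; "effort": joint torques, N m; "ee_pos": TCP position; "tool_rot": TCP orientation; "ft_force": force on the tool from outside, world axes, zero at the start; "ft_torque": the same for the moment, N m; "width": finger opening in mm.
Only numpy, scipy, OpenCV 4.12 (cv2) and the standard library are available. Lean on these libraries where they do the work, as an engineer would, in place of code of your own. Each camera call takes 0.05 s, during which the arm holds its last target. There are 200 camera calls.

## Working session

There is one attempt and no reset: what is moved stays moved. The work goes in short steps, each a Python script; the robot and the scene stay as the last script left them, time stands still between calls to the robot, and variables do not carry over. Pictures are saved under pics/ and viewed, about 8 in all and at most 12, crops included, and the job is handed in when it is done.

```bash
mkdir -p pics; python3 - <<'E'
from station import env
import numpy as np,cv2
for n in("top","side"):
    p,d=env.read_camera(n); np.savez(f"{n}0.npz",p=p,d=d)
    cv2.imwrite(f"pics/{n}0.png",cv2.cvtColor(p,cv2.COLOR_RGB2BGR))
    c=env.get_calibration(n); print(n,c["intrinsics"],c["dist_coeffs"],np.round(c["T"],3),(d>0).mean())
s=env.state();print(s["time"],s["tool_rot"],s["ft_force"],s["width"])
E
```

```text
top [[473.93906951   0.         250.97107257]
 [  0.         473.93906951 197.81446052]
 [  0.           0.           1.        ]] [-0.1869666  0.         0.         0.         0.       ] [[-6.000000e-03 -9.890000e-01  1.500000e-01  2.713230e+02]
 [-1.000000e+00  6.000000e-03  5.000000e-03 -1.159200e+01]
 [-6.000000e-03 -1.500000e-01 -9.890000e-01  1.928034e+03]
 [ 0.000000e+00  0.000000e+00  0.000000e+00  1.000000e+00]] 0.9960784912109375
side [[432.97414598   0.         254.09986703]
 [  0.         432.97414598 190.37908029]
 [  0.           0.           1.        ]] [-0.14708624  0.          0.          0.          0.        ] [[-7.620000e-01 -2.950000e-01  5.770000e-01 -3.229790e+02]
 [-6.480000e-01  3.680000e-01 -6.670000e-01  1.002772e+03]
 [-1.600000e-02 -8.820000e-01 -4.710000e-01  8.111710e+02]
 [ 0.000000e+00  0.000000e+00  0.000000e+00  1.000000e+00]] 0.9958750406901041
0.1 [[ 2.71341016e-01 -9.62483269e-01 -1.01448875e-04]
 [-9.62482882e-01 -2.71340999e-01  8.74112400e-04]
 [-8.68845799e-04 -1.39539741e-04 -9.99999613e-01]] [-0.36625075 -0.34582909 -0.63669261] 85.13861441079258
```

View pics/top0.png

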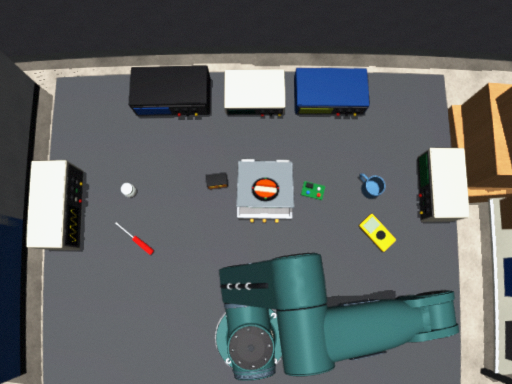

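View pics/side0.png

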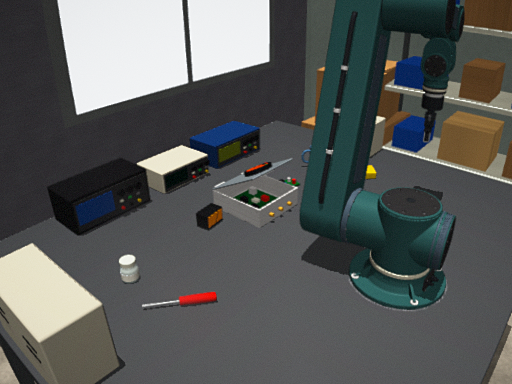

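Top view: the enclosure is at about (265,190) with its orange fastener at (265,188) and brass sockets at row 220. The panel meter is to its left at (216,181) and the loose board to its right at (313,190). Side view: the cover is ajar at about (255,170).

```bash
cat > h.py <<'E'
from station import env
import numpy as np,cv2
def cal(n):
    c=env.get_calibration(n); return c["intrinsics"],np.array(c["dist_coeffs"]),np.array(c["T"])
def rays(n,uv):
    K,D,T=cal(n); q=cv2.undistortPoints(np.array(uv,float).reshape(-1,1,2),K,D).reshape(-1,2)
    return T[:3,3],np.c_[q,np.ones(len(q))]@T[:3,:3].T
def onplane(n,uv,n0,d):   # n0.p=d
    o,r=rays(n,uv); return o+r*((d-o@n0)/(r@n0))[:,None]
def cloud(n,d):
    v,u=np.mgrid[:384,:512]; o,r=rays(n,np.c_[u.ravel(),v.ravel()]); return (o+r*d.ravel()[:,None]).reshape(384,512,3)
E
python3 - <<'E'
from h import *
z=np.load("top0.npz");p,d=z["p"],z["d"]
P=cloud("top",d); hsv=cv2.cvtColor(p,cv2.COLOR_RGB2HSV)
roi=np.zeros((384,512),bool); roi[150:230,228:300]=1
np.set_printoptions(precision=1,suppress=True,linewidth=180)
print("heights col 247",P[155:226:3,247,2]); print("x",P[155:226:3,247,0])
print("row 180 z",P[190,228:302:3,2]); print("y",P[190,228:302:3,1])
print("rgb col247",p[155:226:5,247].tolist())
# cover plane: seed on sides
m=np.zeros_like(roi); m[168:200,240:250]=1; m[168:200,282:291]=1
q=P[m]
for _ in range(4):
    c=q.mean(0); n=np.linalg.svd(q-c,full_matrices=False)[2][2]; n*=np.sign(n[2]); r=(q-c)@n; q=q[abs(r)<max(2.5*r.std(),.5)]
print("plane",c,np.round(n,4),"ang",np.arccos(n[2]),"yaw hinge(+x dir)",np.degrees(np.arctan2(n[1],n[0])),r.std(),len(q))
inl=roi&(abs((P-c)@n)<3)&(P[...,2]>60)
lab=cv2.connectedComponents(inl.astype(np.uint8))[1]
big=lab==np.bincount(lab[inl]).argmax()
pts=P[big]; print("extent",pts.min(0),pts.max(0))
v,u=np.where(big);print(u.min(),u.max(),v.min(),v.max())
org=roi&(hsv[...,0]<15)&(hsv[...,1]>170)&(hsv[...,2]>120)
v,u=np.where(org&(np.arange(384)[:,None]<210)); print("orange n",len(u),u.mean(),v.mean(),P[v,u].mean(0))
br=roi&(hsv[...,0]>15)&(hsv[...,0]<32)&(hsv[...,1]>120)&(np.arange(384)[:,None]>212)
nn,l,st,ce=cv2.connectedComponentsWithStats(br.astype(np.uint8)); print(st[1:],ce[1:]); print(onplane("top",ce[1:],np.array([0,0,1.]),34))
big=cv2.resize(p[140:235,215:340],None,fx=6,fy=6,interpolation=cv2.INTER_CUBIC)
s=np.load("side0.npz")["p"];s=cv2.resize(s[140:240,190:315],None,fx=6,fy=6,interpolation=cv2.INTER_CUBIC)[:, :]
cv2.imwrite("pics/top0c.png",big[...,::-1]);cv2.imwrite("pics/side0c.png",s[...,::-1])
E
```

```text
heights col 247 [ -3.8   1.7  70.4  85.8  96.4  97.6 104.5 111.7 119.2 118.6 137.1 134.3 142.6 152.5 162.9 170.8 171.4 182.4   5.3   5.7   7.4  10.4   0.4   2.7]
x [746.3 732.1 703.3 687.5 672.9 660.5 647.  633.6 620.2 608.5 593.3 582.1 569.  555.9 542.7 530.2 518.7 505.9 517.3 504.9 492.4 479.8 468.5 456. ]
row 180 z [-10.8  -0.   -3.9 143.7 145.6 150.7 140.8 150.7 166.1 166.  163.2 148.6 151.5 149.2 148.9 153.1 160.4 136.3 148.  154.  144.6 143.7  -2.1   1.4   1. ]
y [  93.1   80.1   67.9   50.4   38.9   27.3   16.     4.5   -7.   -18.3  -29.6  -41.2  -52.6  -64.   -75.5  -86.7  -97.8 -110.4 -121.2 -132.3 -144.4 -155.9 -180.2 -192.3 -204.7]
rgb col247 [[100, 100, 105], [238, 240, 241], [168, 179, 188], [167, 178, 186], [167, 178, 185], [168, 181, 188], [169, 180, 189], [167, 180, 187], [169, 181, 189], [166, 179, 187], [161, 175, 181], [191, 188, 188], [246, 248, 249], [88, 89, 92], [101, 101, 106]]
plane [600.4 -54.5 130.1] [ 0.5 -0.   0.9] ang 0.49096951452937077 yaw hinge(+x dir) -1.33132188909396 3.547031373507907 601
extent [ 501.3 -163.3   69.7] [711.8  53.7 184.6]
236 293 159 207
orange n 198 265.1313131313131 187.37878787878788 [578.3 -56.7 167.8]
[[250 219   4   3  12]
 [263 219   3   4  11]
 [275 219   4   4  14]] [[251.5 220. ]
 [263.9 220.4]
 [276.3 220.5]]
[[ 469.    -3.9   34. ]
 [ 467.2  -53.7   34. ]
 [ 466.3 -103.4   34. ]]
```

View pics/top0c.png

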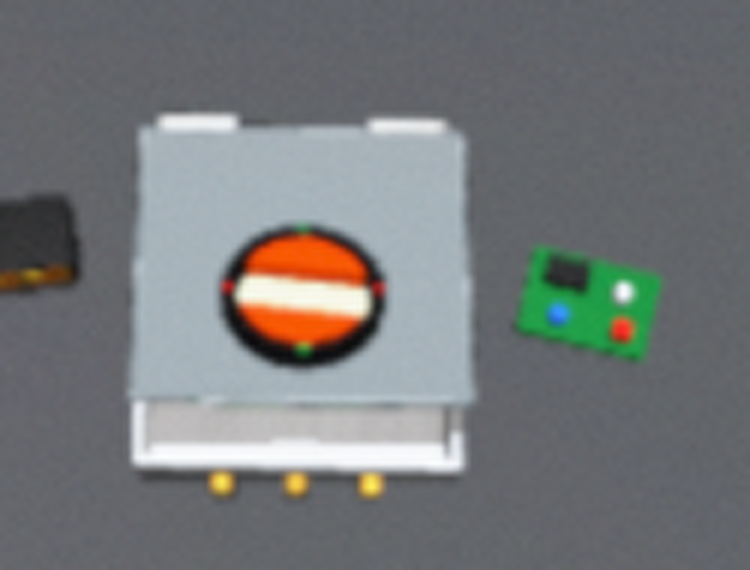

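Crop: the slot's cream band runs (235,290) to (370,303), turned a few degrees clockwise from the red marks at (228,287) and (378,288). The green marks are at (303,230) and (303,349). The front rim of the box is at row 468.

```bash
python3 - <<'E'
from h import *
np.set_printoptions(precision=1,suppress=True)
f=lambda uv:[[215+a/6-.4,140+b/6-.4] for a,b in uv]
Z=np.array([0,0,1.])
print("rim front corners z70",onplane("top",f([(133,468),(465,470)]),Z,70))
print("back cover corners z75",onplane("top",f([(141,127),(465,131)]),Z,75.))
n=np.array([np.sin(.491)*np.cos(np.radians(-1.4)),np.sin(.491)*np.sin(np.radians(-1.4)),np.cos(.491)])
d=n@np.array([600.4,-54.5,130.1])
print("front corners on plane",onplane("top",f([(130,400),(474,402)]),n,d))
print("collar marks on plane+17",onplane("top",f([(228,287),(378,288),(303,230),(303,349)]),n,d+17))
E
```

```text
rim front corners z70 [[ 475.1   54.    70. ]
 [ 472.3 -164.3   70. ]]
back cover corners z75 [[ 703.4   48.3   75. ]
 [ 699.4 -168.2   75. ]]
front corners on plane [[ 505.2   51.8  182.4]
 [ 502.7 -161.5  180.9]]
collar marks on plane+17 [[ 579.5   -9.3  161.1]
 [ 578.4 -103.9  160.5]
 [ 620.2  -57.5  138.8]
 [ 536.2  -55.6  183.7]]
```

```bash
cat >> h.py <<'E'
YAW=np.radians(-1.2); EX=np.array([np.cos(YAW),np.sin(YAW),0]); EY=np.array([-np.sin(YAW),np.cos(YAW),0]); EZ=np.array([0,0,1.])
H=np.array([699,-58.5,70.])
def down(a): # tool down, tool x at world angle a (rad)
    x=np.array([np.cos(a),np.sin(a),0]); return np.c_[x,np.cross(-EZ,x),-EZ]
def st():
    s=env.state(); print("t%.2f"%s["time"],np.round(s["ee_pos"],1),"F",np.round(s["ft_force"],1),"T",np.round(s["ft_torque"],2),"j6 %.1f w %.1f"%(s["joint_pos"][5],s["width"])); return s
E
python3 - <<'E'
from h import *
R=down(np.pi/2+YAW)
def tip(th,s=190,lat=-80): return H-s*np.cos(th)*EX+s*np.sin(th)*EZ+lat*EY+6*(np.sin(th)*EX+np.cos(th)*EZ)
env.grip(0); st()
up=np.array([0,0,19.])
env.move_to(tip(.491)+up+[0,0,90],R); st()
env.move_l(tip(.491)+up+[0,0,25],vel=120); st()
for th in np.linspace(.49,.06,9):
    env.move_l(tip(th)+up+[0,0,11*np.tan(th)],vel=60); s=st()
    if abs(s["ft_force"][2])>30: print("stop");break
E
```

```text
t0.87 [ 142.5 -505.3  250.3] F [-0.6 -0.5 -0.2] T [ 0.01  0.02 -0.04] j6 81.1 w 0.2
t2.81 [ 532.5 -135.6  273.8] F [-0.1 -0.7 -0.5] T [ 0.02 -0.04  0.  ] j6 -21.5 w 0.1
t3.50 [ 532.8 -135.4  209.5] F [ 0.   0.6 -0.2] T [ 0.02 -0.01 -0.06] j6 -21.5 w 0.1
t3.98 [ 532.4 -135.   189.4] F [0.3 0.3 0.2] T [ 0.06 -0.01 -0.03] j6 -21.5 w -0.4
t4.31 [ 527.4 -134.9  179.7] F [0.4 1.5 0.4] T [0.02 0.02 0.03] j6 -21.7 w -0.5
t4.64 [ 523.  -134.7  169.7] F [ 1.3 -0.2  0.5] T [ 0.03 -0.02 -0.03] j6 -21.9 w 0.2
t4.97 [ 519.1 -134.6  159.4] F [0.1 0.9 0.3] T [-0.01 -0.05  0.02] j6 -22.0 w -0.1
t5.31 [ 515.8 -134.6  149.1] F [ 0.5  0.2 -0.2] T [-0.02 -0.02 -0.01] j6 -22.2 w 0.3
t5.64 [ 512.9 -134.5  138.6] F [-0.1 -0.6  0.5] T [-0.    0.   -0.01] j6 -22.3 w 0.3
t5.97 [ 510.7 -134.5  128. ] F [-0.3 -0.5 -0.3] T [ 0.06 -0.02  0.03] j6 -22.4 w 0.1
t6.31 [ 509.  -134.4  117.4] F [0.2 0.5 0. ] T [0.01 0.02 0.02] j6 -22.5 w -0.2
t6.64 [ 507.8 -134.4  106.6] F [-0.4 -0.1 -0.7] T [ 0.02 -0.   -0.  ] j6 -22.5 w 0.1
```

```bash
python3 - <<'E'
from h import *
p,d=env.read_camera("side"); cv2.imwrite("pics/side1.png",cv2.resize(p[110:250,170:340],None,fx=4,fy=4,interpolation=cv2.INTER_CUBIC)[...,::-1])
E
```

```text
(no output)
```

View pics/side1.png

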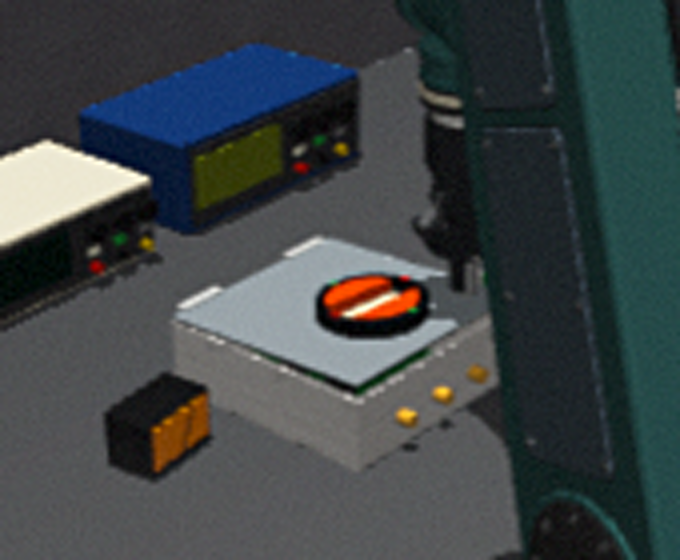

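The picture shows the cover almost shut, with a small gap at its front corner near (360,385), and the closed fingertips on it at (462,285). I'll keep pressing down until the force rises.

```bash
python3 - <<'E'
from h import *
b=H-190*EX-80*EY
for z in np.arange(103,86,-1.5):
    env.move_l([b[0],b[1],z],vel=40); s=st()
    if s["ft_force"][2]>18: break
env.pause(.3); s=st()
env.move_l([b[0],b[1],190],vel=150)
env.move_l(b+[-80,-140,140],vel=250); st()
for n in("top","side"):
    p,d=env.read_camera(n); np.savez(f"{n}2.npz",p=p,d=d)
t=np.load("top2.npz")["p"];s=np.load("side2.npz")["p"]
r=lambda i:cv2.resize(i,None,fx=5,fy=5,interpolation=cv2.INTER_CUBIC)
cv2.imwrite("pics/both2.png",np.hstack([r(t[145:245,225:305]),r(s[150:250,190:270])])[...,::-1])
E
```

```text
t6.94 [ 507.2 -134.5  102.8] F [-0.8 -0.2  0.2] T [ 0.01 -0.    0.05] j6 -22.5 w 0.1
t7.19 [ 507.3 -134.5  101.4] F [-0.   0.1 -0. ] T [-0.07 -0.    0.01] j6 -22.5 w -0.2
t7.44 [ 507.3 -134.5   99.9] F [-0.5 -0.1  0.3] T [-0.03 -0.03 -0.01] j6 -22.5 w -0.1
t7.69 [ 507.3 -134.5   98.4] F [ 0.8 -0.  -0.5] T [0.04 0.   0.  ] j6 -22.5 w 0.1
t7.94 [ 507.3 -134.5   96.9] F [ 0.8  0.2 -0.6] T [ 0.03 -0.03  0.  ] j6 -22.5 w -0.4
t8.19 [ 507.3 -134.5   95.4] F [-0.2  0.5  0.3] T [ 0.01 -0.03 -0.01] j6 -22.5 w -0.1
t8.44 [ 507.4 -134.5   94.9] F [-5.3  1.2 16.4] T [ 0.38  1.02 -0.03] j6 -22.5 w -0.1
t8.69 [ 507.5 -134.6   94.6] F [-12.3   5.3  40. ] T [0.87 2.52 0.04] j6 -22.5 w 0.1
t8.99 [ 507.5 -134.6   94.6] F [-12.1   4.7  40.3] T [ 0.86  2.51 -0.04] j6 -22.5 w -0.1
t10.59 [ 427.5 -273.8  209.5] F [ 0.5 -0.5  0.2] T [0.01 0.07 0.02] j6 -40.6 w 0.3
```

View pics/both2.png

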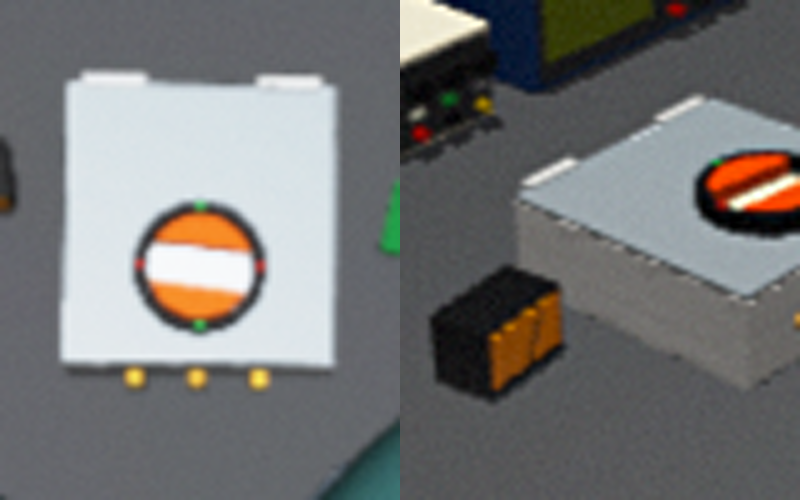

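The cover lies flat: no gap is left, and the tips met 40 N at z = 76, the height of the shut cover's top face. Next I locate the dial axis and the slot angle on the plane z = 93.

```bash
python3 - <<'E'
from h import *
np.set_printoptions(precision=1,suppress=True)
p=np.load("top2.npz")["p"]; p=p[145:245,225:305]; k=8
b=cv2.resize(p,None,fx=k,fy=k,interpolation=cv2.INTER_CUBIC)
hsv=cv2.cvtColor(b,cv2.COLOR_RGB2HSV)
w=lambda uv:onplane("top",[[225+(x+.5)/k-.5,145+(y+.5)/k-.5] for x,y in uv],EZ,93)
yy,xx=np.mgrid[:b.shape[0],:b.shape[1]]
reg=(xx-320)**2+(yy-425)**2<120**2
org=reg&(hsv[...,0]<22)&(hsv[...,1]>150)&(hsv[...,2]>130)
blk=reg&(hsv[...,2]<110)
def blobs(m,a):
    n,l,s,c=cv2.connectedComponentsWithStats(m.astype(np.uint8)); return [(c[i],s[i,4]) for i in range(1,n) if s[i,4]>a]
B=blobs(org,800); print("orange",[(w([c])[0],a) for c,a in B])
ys,xs=np.where(blk); q=w(np.c_[xs,ys])[:,:2]
h=cv2.convexHull(np.c_[xs,ys].astype(np.int32))[:,0]; (cx,cy),r=cv2.minEnclosingCircle(w(h)[:,:2].astype(np.float32)); print("collar",cx,cy,"dia",2*r)
o=w([c for c,a in B]); print("orange mid",o.mean(0)); v=o[np.argmax(o[:,0])]-o[np.argmin(o[:,0])]
print("across-slot axis deg",np.degrees(np.arctan2(v[1],v[0])))
for nm,m in(("red",(hsv[...,0]>165)|(hsv[...,0]<6)),("green",(hsv[...,0]>45)&(hsv[...,0]<85))):
    print(nm,[(w([c])[0],a) for c,a in blobs(reg&m&(hsv[...,1]>110),30)])
front=w([]) if 0 else None
print("pred", H-150*EX)
E
```

```text
orange [(array([577.5, -59.3,  93. ]), np.int32(5976)), (array([521.6, -51.3,  93. ]), np.int32(5236))]
collar 549.015869140625 -55.60649490356445 dia 101.71983337402344
orange mid [549.6 -55.3  93. ]
across-slot axis deg -8.115289085873794
red [(array([552. ,  -8.5,  93. ]), np.int32(167)), (array([ 549.8, -102.6,   93. ]), np.int32(215))]
green [(array([597.2, -56.6,  93. ]), np.int32(135)), (array([503., -55.,  93.]), np.int32(279))]
pred [549.  -55.4  70. ]
```

```bash
python3 - <<'E'
from h import *
C=np.array([549.4,-55.5,0]); R=down(np.radians(81.9))
env.move_to(C+[0,0,180],R); st()
env.move_l(C+[0,0,118],vel=150)
for z in(110,105,101.5):
    env.move_l(C+[0,0,z],vel=50); s=st()
    if s["ft_force"][2]>10: print("BLOCKED"); env.move_l(C+[0,0,140]); raise SystemExit
j0=np.array(env.state()["joint_pos"])
for a in range(5,126,5):
    j=j0.copy(); j[5]+=a; env.goto_joints(j); s=st()
    if abs(s["ft_torque"][2])>.6 or np.linalg.norm(s["ft_force"])>35: print("stop at",a); break
E
```

```text
t11.68 [549.3 -56.  180.1] F [-0.  -0.5  0.7] T [-0.    0.01 -0.02] j6 -6.2 w -0.5
t12.56 [549.4 -55.5 110.1] F [0.8 0.6 0.1] T [ 0.01  0.01 -0.06] j6 -6.1 w 0.0
t12.81 [549.2 -55.4 104.8] F [ 0.   0.2 -0.1] T [-0.02 -0.01 -0.01] j6 -6.1 w 0.1
t13.06 [549.3 -55.5 101.3] F [ 0.1  0.2 -0.8] T [-0.03 -0.01  0.01] j6 -6.1 w -0.0
t13.31 [549.3 -55.5 101.3] F [ 0.2 -0.6  0.5] T [-0.02  0.01  0.01] j6 -1.2 w 0.0
t13.56 [549.3 -55.5 101.3] F [-0.6 -0.8 -0.1] T [-0.02 -0.01 -0.  ] j6 3.7 w -0.0
t13.81 [549.3 -55.4 101.3] F [ 0.4 -0.5  0.7] T [ 0.   -0.   -0.02] j6 8.6 w 0.3
t14.06 [549.3 -55.4 101.3] F [ 0.1 -0.7  0.4] T [0.02 0.   0.02] j6 13.6 w -0.1
t14.31 [549.3 -55.5 101.3] F [-0.8 -0.4  0.5] T [-0.    0.03 -0.02] j6 18.6 w 0.0
t14.56 [549.3 -55.5 101.3] F [ 0.8  0.4 -0. ] T [-0.02  0.01  0.  ] j6 23.6 w -0.4
t14.81 [549.3 -55.4 101.3] F [-0.4  0.4  0. ] T [ 0.01  0.   -0.05] j6 28.6 w -0.3
t15.06 [549.3 -55.5 101.3] F [ 0.2 -0.1 -0. ] T [-0.01 -0.05 -0.  ] j6 33.6 w -0.0
t15.31 [549.4 -55.5 101.3] F [ 0.7 -0.3 -1.3] T [-0.06 -0.11  0.04] j6 38.6 w -0.4
t15.56 [549.5 -55.5 101.4] F [ 1.9
[... 587 characters left out ...]
T [-0.1  -0.33 -0.01] j6 78.6 w -0.2
t17.56 [549.  -55.2 101.1] F [-1.   1.3  0. ] T [ 0.07 -0.13 -0.01] j6 83.6 w 0.0
t17.81 [549.1 -55.4 101.2] F [-0.  -0.1  0.8] T [-0.03 -0.16 -0.01] j6 88.6 w -0.0
t18.06 [549.3 -55.4 101.3] F [ 1.5 -1.3  0.8] T [-0.2  -0.25 -0.  ] j6 93.6 w 0.0
t18.31 [549.4 -55.5 101.4] F [ 2.7 -2.1 -1.2] T [-0.24 -0.44  0.02] j6 98.6 w 0.1
t18.56 [549.4 -55.5 101.4] F [ 3.4 -1.5  0.6] T [-0.37 -0.49  0.01] j6 103.6 w 0.0
t18.81 [549.5 -55.5 101.4] F [ 3.3 -2.2  0.7] T [-0.4  -0.65  0.06] j6 108.6 w -0.0
t19.06 [549.4 -55.5 101.4] F [ 3.4 -1.5  1.1] T [-0.42 -0.7   0.02] j6 113.6 w -0.1
t19.31 [549.3 -55.5 101.3] F [ 3.2 -1.1  0.7] T [-0.42 -0.69  0.02] j6 118.6 w -0.2
```

```bash
python3 - <<'E'
from h import *
st()
C=np.array([549.4,-55.5,0])
env.move_l(C+[0,0,150]); env.move_l(C+[-122,-218,210],vel=300); st()
r=lambda i:cv2.resize(i,None,fx=5,fy=5,interpolation=cv2.INTER_CUBIC)
t,_=env.read_camera("top");s,_=env.read_camera("side"); np.savez("top3.npz",p=t)
cv2.imwrite("pics/both3.png",np.hstack([r(t[145:245,225:305]),r(s[150:250,190:270])])[...,::-1])
E
```

```text
t19.31 [549.3 -55.5 101.3] F [ 3.2 -1.1  0.7] T [-0.42 -0.69  0.02] j6 118.6 w -0.2
t20.79 [ 427.5 -272.5  209.4] F [0.4 1.3 0.2] T [ 0.01 -0.01  0.08] j6 91.3 w -0.2
```

View pics/both3.png

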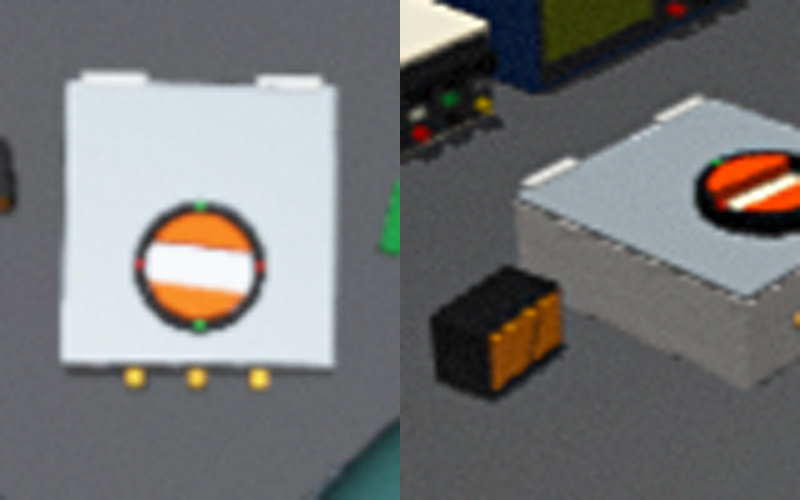

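The dial did not turn. The slot still runs (150,262) to (250,275), so the closed tips are small enough to spin freely in it. I'll set the closed tips off-centre in the slot and carry them round the axis.

```bash
python3 - <<'E'
from h import *
C=np.array([549.4,-55.5,0]); r=24
def pose(phi,z):
    a=np.radians(81.9-phi); return C-r*np.array([np.cos(a),np.sin(a),0])+[0,0,z],down(a)
p,R=pose(0,140); env.move_to(p,R)
env.move_l(pose(0,112)[0],vel=150)
for z in(105,101.5):
    env.move_l(pose(0,z)[0],vel=50); s=st()
    if s["ft_force"][2]>10: print("BLOCKED"); env.move_l(pose(0,140)[0]); raise SystemExit
for phi in range(5,111,5):
    p,R=pose(phi,101.5); env.move_l(p,R,vel=12); s=env.state()
    a=np.radians(81.9-phi); f=s["ft_force"]; t=np.array([-np.sin(a),np.cos(a),0]) # -u moving cw => direction +t
    ft=-f@(-t) ; print(phi,"t%.2f"%s["time"],np.round(s["ee_pos"],1),"F",np.round(f,1),"tang %.1f"%ft)
    if np.linalg.norm(f)>22: print("stop"); break
E
```

```text
t23.06 [546.1 -79.3 105.2] F [0.4 0.7 0.2] T [ 0.05 -0.    0.01] j6 -8.6 w 0.0
t23.31 [545.9 -79.2 101.4] F [-1.3 -0.1  1. ] T [-0.02  0.03  0.04] j6 -8.6 w -0.0
5 t23.63 [544.  -78.9 101.6] F [-0.7 -0.2 -0.3] tang 0.6
10 t23.96 [542.2 -78.4 101.6] F [ 2.4  0.2 -0.1] tang -2.2
15 t24.28 [540.2 -77.5 101.6] F [ 3.8  0.8 -0.4] tang -3.2
20 t24.61 [538.4 -76.6 101.6] F [ 6.4  1.2 -0.1] tang -5.0
25 t24.93 [536.5 -75.7 101.6] F [4.8 0.3 0.1] tang -3.9
30 t25.26 [534.7 -74.4 101.5] F [ 5.2  0.4 -0.4] tang -3.8
35 t25.58 [533.1 -73.1 101.5] F [ 3.8 -0.8 -0.3] tang -3.3
40 t25.91 [531.5 -71.6 101.5] F [ 3.8 -0.5  0.3] tang -2.9
45 t26.23 [530.2 -70.  101.5] F [ 4.2 -1.2 -0. ] tang -3.5
50 t26.56 [529.  -68.2 101.5] F [ 4.  -0.9 -0.2] tang -2.9
55 t26.88 [527.9 -66.4 101.5] F [ 4.1 -1.2 -0.8] tang -2.9
60 t27.21 [527.  -64.5 101.5] F [ 2.7 -2.5 -0.3] tang -3.3
65 t27.53 [526.3 -62.5 101.5] F [ 3.1 -1.2 -0.5] tang -2.1
70 t27.86 [525.8 -60.5 101.5] F [ 1.9 -1.7  0.6] tang -2.0
75 t28.18 [525.5 -58.4 101.4] F [ 2.5 -2.4  0.4] tang -2.7
80 t28.51 [525.3 -56.3 101.5] F [ 1.6 -2.2 -0.5] tang -2.3
85 t28.83 [525.3 -54.2 101.5] F [ 2.  -1.9 -0.8] tang -1.7
90 t29.16 [525.6 -52.1 101.5] F [ 2.4 -2.8  0. ] tang -2.4
95 t29.48 [525.1 -51.5 101.4] F [ -5.6 -15.7   2.2] tang -16.5
100 t29.81 [524.5 -51.  101.3] F [-13.1 -29.2   5.2] tang -31.8
stop
```

The force jumped to 32 N at the stop, where the earlier drag was about 3 N. I'll back off inside the slot's play, retract and check.

```bash
python3 - <<'E'
from h import *
C=np.array([549.4,-55.5,0]); a=np.radians(81.9-88); p=C-24*np.array([np.cos(a),np.sin(a),0])
env.move_l(p+[0,0,101.5],vel=30); st(); env.move_l(p+[0,0,150]); env.move_l(C+[-122,-218,210],vel=300); st()
r=lambda i:cv2.resize(i,None,fx=5,fy=5,interpolation=cv2.INTER_CUBIC)
t,_=env.read_camera("top");s,_=env.read_camera("side")
cv2.imwrite("pics/both4.png",np.hstack([r(t[145:245,225:305]),r(s[150:250,190:270])])[...,::-1])
b=cv2.resize(t[145:245,225:305],None,fx=8,fy=8,interpolation=cv2.INTER_CUBIC);hsv=cv2.cvtColor(b,cv2.COLOR_RGB2HSV)
yy,xx=np.mgrid[:b.shape[0],:b.shape[1]]
m=((xx-320)**2+(yy-425)**2<120**2)&(hsv[...,0]<22)&(hsv[...,1]>150)&(hsv[...,2]>130)
n,l,sz,c=cv2.connectedComponentsWithStats(m.astype(np.uint8)); c=[c[i] for i in range(1,n) if sz[i,4]>800]
w=onplane("top",[[225+(x+.5)/8-.5,145+(y+.5)/8-.5] for x,y in c],EZ,93); v=w[0]-w[1]; v*=np.sign(v[1])
print(len(c),"slot dir deg",np.degrees(np.arctan2(v[1],v[0]))-90,"enclosure yaw ~ -1.2")
t0=np.load("top0.npz")["p"].astype(int); ch=(abs(t.astype(int)-t0).sum(2)>90); print("changed px outside enclosure, left & right:",ch[150:255,100:230].sum(),ch[150:215,305:410].sum())
E
```

```text
t30.12 [525.3 -52.7 101.4] F [-1.5 -1.4 -0.4] T [-0.22  0.15  0.04] j6 93.4 w -0.0
t31.57 [ 427.4 -272.4  209.3] F [ 0.5  0.1 -0.5] T [0.03 0.03 0.06] j6 66.3 w 0.1
2 slot dir deg -1.5313675979508048 enclosure yaw ~ -1.2
changed px outside enclosure, left & right: 159 309
```

View pics/both4.png

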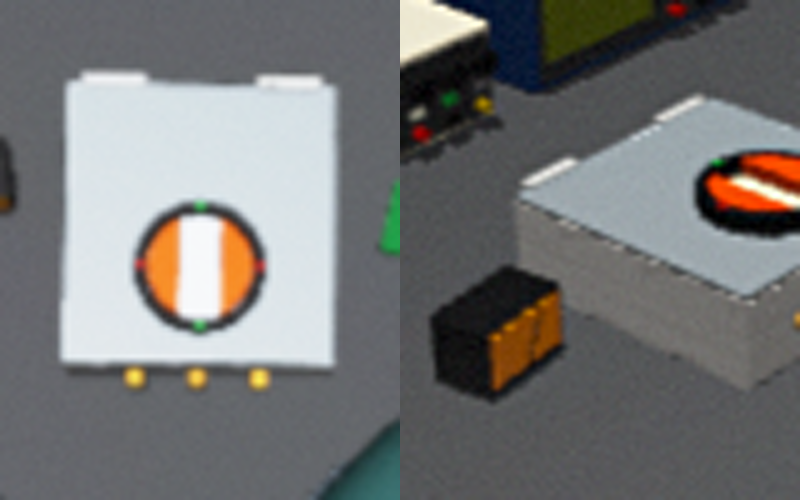

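The slot now runs straight between the green marks at (200,205) and (200,325), and the cover is flat and shut. The meter and the board edge are where they were, and the arm is clear.

```bash
python3 -c "
from station import env
print(env.hand_in(), env.state()['time'])"
```

```text
the job is handed in; nothing more can be done
the job is handed in; nothing more can be done
```

The cover is fully shut and the fastener is turned clockwise to its stop. I handed the job in at about 31.6 s, with the arm clear of everything.

- **Closing the cover:** I pushed it down with the closed fingertips beside the collar. They met 40 N with the tips at z ≈ 76 mm, which is the height of the shut cover's top face.
- **First turn failed:** turning the closed tips on the spot at the centre of the slot only spun them in place, and the fastener did not move. This was after the cover was shut.
- **Second turn worked:** I set the tips 24 mm off-centre in the slot and carried them round the axis. The drag was about 3 N, rising to 32 N at the stop.
- **Last checks:** in the final picture the slot points at the green marks. It measured −1.5° against the enclosure's −1.2°, so they agree within measuring error.
- **Loose things:** the panel meter and the near edge of the circuit board look unmoved in the final crops. I did not view the mug, multimeter, jar and screwdriver again, but the arm's moves went nowhere near them.
- **Check that disagreed:** a rough picture comparison flagged 159 changed pixels to the left of the enclosure and 309 to the right. I put this down to the picture being brighter after the arm moved, but I did not look into it further.

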